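# Snap the pod box lid shut all round

### The job

The lid of the pod box on the sill has been laid on but not closed: the four sections of its rim still stand up. Press each rim section (front, back, left and right) down with the fingers, in any order, until it clicks home and stays level with the lid's corners. Only press: do not lift the box or shove it about, leave the other things on the sill where they are, and finish with the hand clear.

Things in the scene. Friction and masses are not known exactly. Their poses are not given: they have to be found in the camera images.
- podbox: Rectangular grey plastic tub with a white press-on lid, about 1.5 kg, loose: a sideways push of 6 N slides it. Lid 130 mm (its x) by 180 mm (its y); lid corners and closed rim lie 92 mm above the sill. Origin: centre of the underside; front (latch tongue) to -x, left +y. Lid: four fixed corners 26 mm square, a centre panel 78 by 128 mm sunk 5 mm, and between the corners four rim sections 26 mm wide.
- press_front (a point): Where to press the front rim section (124 mm long, with the latch tongue hanging at its middle): on its top face, middle of its length, 18 mm out from its inner edge (8 mm from its outer edge). Moves with the section: about 97 mm above the sill when up, 92 mm when shut. In the box's frame at (-57, 0, 92) mm when shut.
- press_back (a point): The same point of the back rim section (124 mm long); at (57, 0, 92) mm in the box's frame when shut.
- press_left (a point): The same point of the left rim section (74 mm long); at (0, 82, 92) mm in the box's frame when shut.
- press_right (a point): The same point of the right rim section (74 mm long); at (0, -82, 92) mm in the box's frame when shut.
- lid_front (a joint): Angle of the front rim section, which flexes about its inner edge: 0 standing up (outer edge 8 mm high), 0.30 rad shut, level with the corners. It springs back up if let go before about two thirds of its travel; past that it snaps shut by itself and stays. Pressed at its point it resists with about 7 N (at most 10 N), then gives way as it clicks; when shut it is a firm stop.
- lid_back (a joint): The same for the back rim section.
- lid_left (a joint): The same for the left rim section.
- lid_right (a joint): The same for the right rim section.
- jar: Amber glass jar with a wooden lid, 75 mm across, 106 mm tall, loose; origin at the centre of its underside. Leave alone.
- jug: Red plastic measuring jug, 90 mm across the rim, 115 mm tall, with a side handle reaching 77 mm from its axis, loose; origin at the centre of its underside. Leave alone.
- brush: Bamboo scrub brush, 135 mm (its x) by 44 mm, 36 mm tall, lying bristles down, loose; origin at the centre of its underside. Leave alone.
- cliprack: Small aluminium clip rack: a bar 120 mm long (its y) with hanging clips on two feet 70 mm deep, 97 mm tall, loose; origin at the centre of its underside. Leave alone.
- clothespeg_a: Wooden clothes peg lying on the sill, 74 mm (its x) by 13 mm, 10 mm high, loose. Leave alone.
- clothespeg_b: Another such clothes peg, lying behind the box. Leave alone.
- softener: White plastic bottle with a grey cap, 58 mm across, 144 mm tall, loose; origin at the centre of its underside. Leave alone.
There are look-alikes about, which are no part of the job. What is shaped like the podbox but blue or green is not meant.

How it is judged:
At the end, for the whole second after the job is handed in: All four rim sections are snapped shut (each within 0.03 rad, under 1 mm at its edge, of level with the corners) and the box stands on the sill, at rest within 20 mm of where it was (value of joint each of lid_front, lid_back, lid_left, lid_right above 0.27 rad and distance of podbox from where it was at the start of the episode below 0.02 m and height (world z) of podbox below 0.004 m and linear speed of podbox below 0.02 m/s); the robot touches nothing.
It fails at once if the box is lifted more than 8 mm off the sill (height (world z) of podbox above 0.008 m).
It fails at once if the box is pressed with the arm or wrist instead of the fingers (contact force between the arm and podbox above 5 N).
It fails at once if the box is shoved more than 30 mm (distance of podbox from where it was at the start of the episode above 0.03 m).
It fails at once if another thing on the sill is moved more than 25 mm (distance of any of jar, jug, brush, cliprack, clothespeg_a, clothespeg_b, softener from where it was at the start of the episode above 0.025 m).
It fails at once if a standing thing is knocked over (angle between any of jar, jug, cliprack, softener's own z axis and vertical above 0.5 rad).
It also fails if it takes over 45 s, if anything falls off the work surface, if the arm or the gripper's body presses on something with over 40 N, if the wrist force passes 120 N, or if a joint passes its speed limit or range.

### The arm

A 6-joint arm with a two-finger parallel gripper is mounted at the origin on the work surface. World frame = base frame: x ahead of the robot, y to its left, z up, the work surface at z = 0. Lengths are in m, angles in rad, forces in N, time in s.
With the tool pointing down it reaches from about 0.325 to 0.775 m from the base axis. Payload 5.5 kg.
Tool frame: the origin (TCP) lies midway between the tips of the shut fingers; the grasp point (between the pads) lies 19 mm behind it (r.grasp_offset is the distance from the TCP to the grasp point, in m); z points along the fingers, x is the direction in which the jaws open and shut, and the axes are right-handed (so a half turn about z gives the same grasp; the last joint's range is limited). The gripper opens to 88 mm and grips with 3 to 60 N. Pads are 20 mm wide; open, the fingers measure 115 mm over their backs; the gripper's body (75 mm by 178 mm) begins 61 mm behind the grasp point.
Start: joints at [-1.394, 0.091, 1.231, -0, 1.82, -0.057], TCP at [0.139, -0.584, 0.223] pointing down, gripper open.
Joint ranges: [-2.87, 2.87], [-0.86, 2.18], [0.17, 2.46], [-1.51, 4.65], [0.06, 2.69], [-2.65, 2.65]. Speed limits (rad/s): [2.57, 2.57, 3.01, 3.14, 3.14, 3.14].

### API

Orientations are given as a rotation vector (axis times angle).
In Python, from plant import r gives the robot as it stands. The module is installed in compiled form; this text tells all that it offers.
- The arm moves only by the tool drive_tool, never from a script. Its argument "increments" is text: rows parted by semicolons, each of 7 numbers parted by spaces: the shift along the world's x, y, z in mm, then the turn, a rotation vector about the world's x, y, z in degrees, then the opening, from -1 (shut) to 1 (fully open). In form: tx ty tz ax ay az claw; .... A call has exactly 10 rows; each row is the pose to reach, as a shift and turn from the pose commanded when the call began; what a row does not reach only later rows make up. A row lasts 1/10 s, in which the tool goes at most 50 mm and 8.59 degrees, less where a joint would pass 70% of its speed; a pose out of reach is approached as far as the arm can. A call with a gripper value outside its range is refused whole. The fingers move at their own pace and stop on an object; "newtons" is the grip in N (left out, the last holds). Time passes only in rows, so rows that repeat a pose let the fingers close, or fill a call up. It gives the time, the measured TCP pose, the force and the opening at its end, in the units of the state.
- r.get_state(): the state, without advancing time (a new reading comes with each control period).
- r.read_camera(name): name is "scene" or "top" or "wrist"; returns a dict with "img" (400x640x3 uint8, blue, green, red), "mtx" (3x3 intrinsics, pixels), "R" (3x3) and "t" (3): a world point X has camera coordinates R X + t; the wrist camera has in their place "hand_eye" (4x4, takes a point from camera to tool coordinates, whose origin is the TCP and whose axes are the tool frame's). Camera axes: x right, y down, z forward; pixel columns grow to the right and rows downward; lengths in m; the calibration is good to about 2 mm. A picture is of the moment at which its call begins: read the wrist's pose just before it. There is no depth.
- r.job_done(): hands the job in, once; it reports no verdict.
Trained networks look in a picture, given as the dict that the camera call returned (one of the last four; its "shot" number tells which), for a name from the list of things; names that differ only in an ending like _2 or _b are one class to them, and where a whole thing is asked for, a point or a joint stands for the part that bears it (a point fixed in the world has none). Each returns a list of dicts, best first, with "score" (0 to 1); they miss things now and then, are a little off and sometimes report something else, mostly with a low value. They report only what shows in the picture. A call takes as long as a camera call. They do not tell look-alikes from the thing itself.
- r.recognise(query, picture): "bbox" ([centre column, centre row, width, height] as shares, 0 to 1, of the picture: columns of its width, rows of its height, round what is visible of it).
- r.silhouettes(query, picture): "mask" (400x640 bool, what is visible of it) and "bbox" ([centre column, centre row, width, height] as shares, 0 to 1, of the picture: columns of its width, rows of its height, round what is visible of it).
The state is a dict: "time": time; "joint_positions": joint angles; "joint_vel": joint speeds; "tau": joint torques, N m; "position": TCP position; "orientation": TCP orientation; "contact_force": force on the tool from outside, world axes, zero at the start; "ft_torque": the same for the moment, N m; "width": opening from 0.0 (shut) to 1.0 (fully open).
Only numpy, scipy, OpenCV 4.12 (cv2) and the standard library are available. Lean on these libraries where they do the work, as an engineer would, in place of code of your own. Each camera call takes 0.05 s, during which the arm holds its last target. There are 200 camera calls.

## Working session

There is one attempt and no reset: what is moved stays moved. The work goes in short steps, Python scripts to look and compute and a tool call to move; the robot and the scene stay as the last step left them, time stands still between calls to the robot, and variables do not carry over. Pictures are saved under pics/ and viewed, about 8 in all and at most 12, crops included, and the job is handed in when it is done.

Besides the shell and the picture viewer there is one more tool, called after "Call:" as name(argument=value, ...) on one line, values as JSON. drive_tool: Moves the arm, as the interface text tells. Its arguments: {"type":"object","properties":{"increments":{"type":"string"},"newtons":{"type":"number"}},"required":["increments"]}

```bash
mkdir -p pics
python3 - <<'E'
from plant import r
import cv2,numpy as np,pickle
s=r.get_state(); print(s['time'],s['position'],s['orientation'],s['width'])
for n in("scene","top"):
    p=r.read_camera(n); cv2.imwrite(f"pics/{n}0.png",p['img'])
    pickle.dump({k:p[k] for k in('img','mtx','R','t')},open(n+'0.pkl','wb'))
    print(n,p['mtx'].tolist(),p['R'].round(3).tolist(),p['t'].round(3).tolist())
    for q in("podbox",'jar','jug','brush','cliprack','clothespeg_a','softener','press_front'):
        for d in r.recognise(q,p)[:4]: print(q,round(d['score'],2),(np.array(d['bbox'])*[640,400,640,400]).round())
E
```

```text
0.0 [ 0.13895699 -0.58337152  0.22152385] [-2.46436572e+00  1.94634384e+00  2.26735366e-03] 1.0010404760191571
scene [[383.25233965745844, 0.0, 327.8369272769721], [0.0, 383.25233965745844, 197.53279180382842], [0.0, 0.0, 1.0]] [[-0.727, 0.687, 0.003], [0.598, 0.635, -0.489], [-0.338, -0.354, -0.872]] [0.442, -0.239, 1.23]
podbox 0.97 [367. 129.  57.  69.]
podbox 0.83 [279. 108.  47.  61.]
podbox 0.8 [330. 219.  66.  77.]
podbox 0.77 [451. 286.  88.  91.]
jar 0.94 [312. 162.  25.  39.]
jug 0.69 [337. 282.  36.  55.]
jug 0.44 [267. 175.  23.  37.]
brush 0.57 [387. 224.  50.  22.]
brush 0.35 [321. 186.  32.  12.]
cliprack 0.95 [275. 281.  40.  57.]
cliprack 0.18 [274. 226.  13.  21.]
clothespeg_a 0.49 [275. 225.  12.  21.]
softener 0.64 [269. 175.  27.  38.]
press_front 0.86 [348. 209.  17.  41.]
press_front 0.82 [475. 275.  34.  49.]
press_front 0.79 [383. 123.  16.  32.]
press_front 0.71 [298.  99.  15.  31.]
top [[488.2341626453115, 0.0, 320.13339059482576], [0.0, 488.2341626453115, 196.2879304545963], [0.0, 0.0, 1.0]] [[-0.003, -1.0, -0.014], [-0.98, 0.006, -0.197], [0.197, 0.013, -0.98]] [-0.047, 0.538, 1.07]
podbox 0.89 [171. 218.  97.  86.]
podbox 0.85 [317. 177.  95.  88.]
podbox 0.84 [491. 247. 102.  93.]
podbox 0.8 [383. 309. 104. 106.]
jar 0.9 [389. 222.  38.  37.]
jar 0.46 [326. 159.  51.  37.]
jug 0.58 [253. 134.  58.  42.]
brush 0.63 [268. 231.  45.  56.]
cliprack 0.71 [308. 103.  56.  43.]
clothespeg_a 0.69 [357. 145.  32.  18.]
softener 0.79 [405. 169.  29.  31.]
press_front 0.97 [478. 265.  54.  43.]
press_front 0.89 [156. 239.  52.  33.]
press_front 0.67 [365. 328.  54.  48.]
press_front 0.55 [302. 196.  48.  39.]
```

View pics/top0.png

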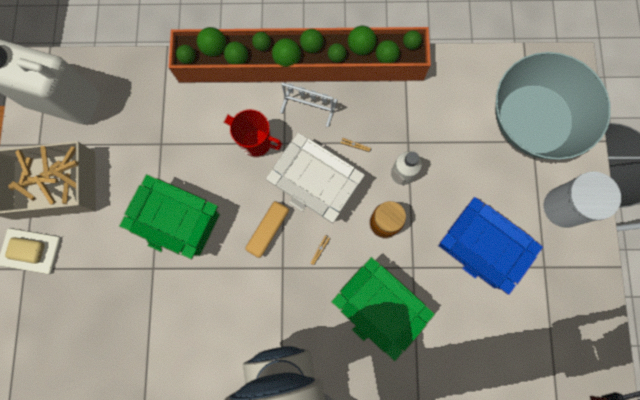

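View pics/scene0.png

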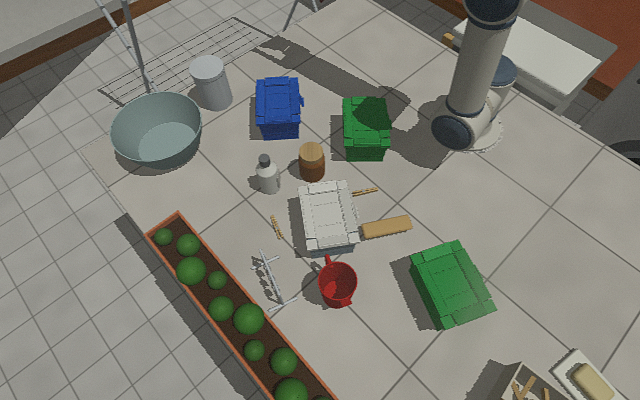

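The candidates in the top picture are the white box (317,177), green boxes (171,218) and (383,309), and a blue box (491,247). The white lid with the grey tub at (317,177) matches the description. I'll fit its pose and check it in a close crop.

```bash
cat > h.py <<'E'
import numpy as np,cv2
def proj(p,X):
    c=(p['R']@np.atleast_2d(X).T).T+p['t']; u=(p['mtx']@c.T).T; return u[:,:2]/u[:,2:]
def ray(p,px,z):
    d=p['R'].T@np.linalg.solve(p['mtx'],np.array([*px,1.])); o=-p['R'].T@p['t']; return o+d*(z-o[2])/d[2]
def box(q,pts):
    x,y,a=q; P=np.array(pts,float); c,s=np.cos(a),np.sin(a)
    return np.c_[x+c*P[:,0]-s*P[:,1],y+s*P[:,0]+c*P[:,1],P[:,2]]
E
python3 - <<'E'
from plant import r
from h import *
from scipy.optimize import minimize
C=[(sx*.065,sy*.09,.092) for sx,sy in((-1,-1),(-1,1),(1,1),(1,-1))]
B=[(x*.95,y*.95,0) for x,y,z in C]; 
res={}
P={n:r.read_camera(n) for n in('top','scene')}; M={}
for n,p in P.items():
    for d in r.silhouettes('podbox',p):
        b=d['bbox'];
        m=d['mask']; hsv=cv2.cvtColor(p['img'],cv2.COLOR_BGR2HSV)[m]
        print(n,round(d['score'],2),(np.array(b)*[640,400,640,400]).round(),np.median(hsv,0))
        if np.median(hsv[:,1])<60: M.setdefault(n,m)
def iou(q):
    t=0
    for n,m in M.items():
        u=proj(P[n],box(q,C+B)); h=cv2.convexHull((u*16).astype(np.float32)).astype(np.int32)
        k=cv2.fillConvexPoly(np.zeros((1600,2560),np.uint8),h//4,255); k=cv2.resize(k,(640,400),interpolation=cv2.INTER_AREA)/255.
        t+=1-np.minimum(k,m).sum()/np.maximum(k,m).sum()
    return t
c=ray(P['top'],np.argwhere(M['top']).mean(0)[::-1],.08)
best=min((minimize(iou,[c[0],c[1],a],method='Nelder-Mead',options=dict(initial_simplex=np.array([[c[0],c[1],a]]*4)+np.vstack([np.zeros(3),np.diag([.01,.01,.15])]))) for a in (.3,.6,-.3,-.6)),key=lambda o:o.fun)
print(best.x,best.fun,np.linalg.norm(best.x[:2])); np.save('q.npy',best.x)
out=[]
for n,o in(('top',(262,115)),('scene',(275,165))):
    im=P[n]['img'].copy()[o[1]:o[1]+110,o[0]:o[0]+120]; im=cv2.resize(im,None,fx=3.3,fy=5,interpolation=cv2.INTER_CUBIC)
    f=lambda X:((proj(P[n],box(best.x,X))-o+.5)*[3.3,5]).astype(np.int32)
    cv2.polylines(im,[f(C)],True,(0,0,255),1)
    for X,l in(((-.057,0,.097),'F'),((.057,0,.097),'B'),((0,.082,.097),'L'),((0,-.082,.097),'R')): cv2.putText(im,l,tuple(map(int,f([X])[0])),0,.5,(255,0,0),1)
    out.append(im)
cv2.imwrite('pics/fit.png',np.hstack(out))
for q in('jar','jug','brush','cliprack','clothespeg_a','softener'):
    for d in r.recognise(q,P['top'])[:2]: print(q,round(d['score'],2),ray(P['top'],(d['bbox'][0]*640,d['bbox'][1]*400),.05).round(3))
s=r.get_state();print(s['time'],r.grasp_offset)
E
```

```text
top 0.94 [382. 310. 104. 102.] [ 68. 213. 120.]
top 0.78 [490. 247. 104.  95.] [109. 227. 175.]
top 0.72 [318. 178.  99.  87.] [ 26.  19. 213.]
top 0.56 [170. 217.  96.  86.] [ 69. 219. 136.]
scene 0.97 [330. 218.  61.  78.] [ 30.  13. 177.]
scene 0.97 [365. 127.  50.  66.] [ 65. 145.  73.]
scene 0.82 [452. 285.  90.  96.] [ 64. 129. 124.]
scene 0.79 [280. 110.  47.  62.] [110. 179. 142.]
scene 0.67 [322. 187.  30.   7.] [ 30.  12. 187.]
[ 0.57444701 -0.04031249 -0.58746064] 0.12653318412893766 0.575859756765746
jar 0.68 [ 0.483 -0.205  0.05 ]
jug 0.88 [0.692 0.107 0.05 ]
brush 0.66 [0.461 0.069 0.05 ]
cliprack 0.73 [0.693 0.111 0.05 ]
cliprack 0.7 [ 0.771 -0.02   0.05 ]
clothespeg_a 0.66 [ 0.658 -0.133  0.05 ]
clothespeg_a 0.61 [ 0.408 -0.051  0.05 ]
softener 0.97 [ 0.601 -0.256  0.05 ]
1.4 0.0187
```

View pics/fit.png

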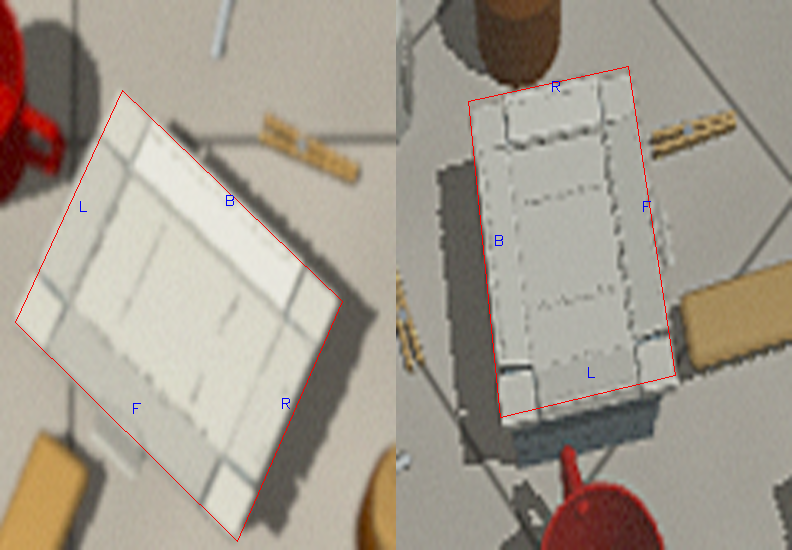

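The red rectangle fits the white lid in both views. The tongue shows at the front in the top view (crop 120,455), so F/B/L/R are assigned correctly. I'll move over the box with the fingers shut and turn about +43° to line up with it.

Call:
drive_tool(increments="15 20 0 0 0 4 -1; 42 60 0 0 0 11 -1; 70 102 0 0 0 19 -1; 98 144 0 0 0 27 -1; 126 186 0 0 0 35 -1; 154 228 0 0 0 43 -1; 182 270 0 0 0 43 -1; 210 312 0 0 0 43 -1; 238 354 0 0 0 43 -1; 266 396 0 0 0 43 -1", newtons=20)

```text
time: 2.4
position: [0.4036, -0.189, 0.223]
orientation: [3.007, -0.908, 0.002]
contact_force: [1.1, -1.4, -0.3]
width: 0.13
```

Call:
drive_tool(increments="24 22 5 0 0 0 -1; 50 44 10 0 0 0 -1; 78 66 15 0 0 0 -1; 108 90 20 0 0 0 -1; 136 112 30 0 0 0 -1; 158 134 30 0 0 0 -1; 169 147 30 0 0 0 -1; 169 147 30 0 0 0 -1; 169 147 30 0 0 0 -1; 169 147 30 0 0 0 -1")

```text
time: 3.4
position: [0.5712, -0.0449, 0.2528]
orientation: [3.007, -0.91, 0.0]
contact_force: [0.0, 0.5, -0.2]
width: 0.003
```

Run:
```python
from plant import r
from h import *
from scipy.spatial.transform import Rotation as Ro
s=r.get_state(); p=r.read_camera('wrist'); q=np.load('q.npy')
T=np.eye(4);T[:3,:3]=Ro.from_rotvec(s['orientation']).as_matrix();T[:3,3]=s['position']
W=np.linalg.inv(T@p['hand_eye']); p2=dict(mtx=p['mtx'],R=W[:3,:3],t=W[:3,3])
print(s['time'],s['position'],T[:3,0],T[:3,2],s['contact_force'],s['joint_positions'],s['width'])
im=p['img'].copy()
C=[(sx*.065,sy*.09,.092) for sx,sy in((-1,-1),(-1,1),(1,1),(1,-1))]
I=[(sx*.039,sy*.064,.092) for sx,sy in((-1,-1),(-1,1),(1,1),(1,-1))]
for Z in(C,I): cv2.polylines(im,[proj(p2,box(q,Z)).astype(np.int32)],True,(0,0,255),1)
for X,l in(((-.057,0,.097),'F'),((.057,0,.097),'B'),((0,.082,.097),'L'),((0,-.082,.097),'R')): cv2.putText(im,l,tuple(map(int,proj(p2,box(q,[X]))[0])),0,.5,(255,0,0),1); print(l,box(q,[X]).round(4))
cv2.imwrite('pics/w1.png',im)
import pickle; pickle.dump(p2,open('w1.pkl','wb')); cv2.imwrite('w1raw.png',p['img'])
```

```text
3.4 [ 0.57117408 -0.04485013  0.25282048] [ 8.32231263e-01 -5.54428622e-01  1.65644149e-04] [-8.20770457e-05 -4.21968144e-04 -9.99999908e-01] [ 0.02059925  0.49040225 -0.19512032] [-1.37478448e-01  2.61713968e-02  1.24459626e+00 -4.49309753e-04
  1.87084844e+00  4.50065044e-01] 0.003445523119618654
F [[ 0.527  -0.0087  0.097 ]]
B [[ 0.6219 -0.0719  0.097 ]]
L [[0.6199 0.0279 0.097 ]]
R [[ 0.529  -0.1086  0.097 ]]
```

View pics/w1.png

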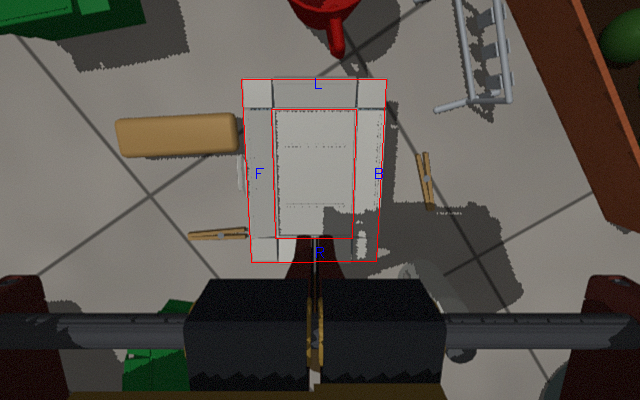

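The wrist view shows the red outline on the lid to 1–2 mm. The panel spans columns 272–357 and the tongue is at (240,170). I'll press the front first.

Call:
drive_tool(increments="-22 18 -40 0 0 0 -1; -44 36 -85 0 0 0 -1; -44 36 -125 0 0 0 -1; -44 36 -145 0 0 0 -1; -44 36 -149 0 0 0 -1; -44 36 -153 0 0 0 -1; -44 36 -156 0 0 0 -1; -44 36 -159 0 0 0 -1; -44 36 -161 0 0 0 -1; -44 36 -161 0 0 0 -1")

```text
time: 4.45
position: [0.5285, -0.0081, 0.0926]
orientation: [-3.007, 0.908, -0.003]
contact_force: [-0.2, -1.6, -1.4]
width: 0.003
```

Call:
drive_tool(increments="0 0 -1 0 0 0 -1; 0 0 -2 0 0 0 -1; 0 0 -2 0 0 0 -1; 0 0 -2 0 0 0 -1; 0 0 -2 0 0 0 -1; 0 0 -2 0 0 0 -1; 0 0 -2 0 0 0 -1; 0 0 -2 0 0 0 -1; 0 0 -2 0 0 0 -1; 0 0 -2 0 0 0 -1")

```text
time: 5.45
position: [0.5286, -0.0078, 0.0921]
orientation: [-3.007, 0.908, -0.004]
contact_force: [-3.0, 1.2, 10.1]
width: 0.001
```

Call:
drive_tool(increments="0 0 25 0 0 0 -1; 35 14 28 0 0 0 -1; 75 30 28 0 0 0 -1; 92 36 26 0 0 0 -1; 92 36 16 0 0 0 -1; 92 36 12 0 0 0 -1; 92 36 8 0 0 0 -1; 92 36 4 0 0 0 -1; 92 36 1 0 0 0 -1; 92 36 0 0 0 0 -1")

```text
time: 6.45
position: [0.6197, 0.0281, 0.0921]
orientation: [-3.006, 0.908, -0.004]
contact_force: [-3.2, 2.4, 12.9]
width: 0.004
```

Call:
drive_tool(increments="0 0 0 0 0 0 -1; 0 0 0 0 0 0 -1; 0 0 0 0 0 0 -1; 0 0 0 0 0 0 -1; 0 0 25 0 0 0 -1; 0 -20 30 0 0 0 -1; 0 -60 30 0 0 0 -1; 1 -99 30 0 0 0 -1; 1 -100 26 0 0 0 -1; 1 -100 20 0 0 0 -1")

```text
time: 7.45
position: [0.6203, -0.073, 0.1095]
orientation: [-3.006, 0.912, -0.0]
contact_force: [-0.5, 1.3, -0.4]
width: 0.004
```

Call:
drive_tool(increments="1 1 -6 0 0 0 -1; 1 1 -10 0 0 0 -1; 1 1 -14 0 0 0 -1; 1 1 -17 0 0 0 -1; 1 1 -20 0 0 0 -1; 1 1 -20 0 0 0 -1; 1 1 -20 0 0 0 -1; 1 1 -20 0 0 0 -1; 1 1 -20 0 0 0 -1; 1 1 -20 0 0 0 -1")

```text
time: 8.45
position: [0.6225, -0.07, 0.0922]
orientation: [-3.007, 0.906, -0.004]
contact_force: [-3.0, 0.2, 10.8]
width: 0.005
```

Call:
drive_tool(increments="0 0 25 0 0 0 -1; -30 -12 30 0 0 0 -1; -70 -28 30 0 0 0 -1; -92 -37 26 0 0 0 -1; -92 -37 16 0 0 0 -1; -92 -37 12 0 0 0 -1; -92 -37 8 0 0 0 -1; -92 -37 4 0 0 0 -1; -92 -37 0 0 0 0 -1; -92 -37 0 0 0 0 -1")

```text
time: 9.45
position: [0.5314, -0.108, 0.0921]
orientation: [3.007, -0.907, 0.005]
contact_force: [-4.1, -0.0, 12.3]
width: 0.005
```

Call:
drive_tool(increments="0 0 0 0 0 0 -1; 0 0 0 0 0 0 -1; 0 0 0 0 0 0 -1; 0 0 20 0 0 0 -1; 0 0 60 0 0 0 -1; 0 0 100 0 0 0 -1; 0 0 140 0 0 0 -1; 0 0 160 0 0 0 -1; 0 0 160 0 0 0 -1; 0 0 160 0 0 0 -1")

```text
time: 10.45
position: [0.5305, -0.1075, 0.2483]
orientation: [-3.008, 0.907, 0.002]
contact_force: [-0.4, -1.0, -1.2]
width: 0.007
```

Run:
```python
from plant import r
from h import *
s=r.get_state(); print(s['time'],s['position'])
q=np.load('q.npy'); out=[]
C=[(sx*.065,sy*.09,.092) for sx,sy in((-1,-1),(-1,1),(1,1),(1,-1))]
for n,o in(('top',(262,115)),('scene',(275,165))):
    p=r.read_camera(n)
    im=cv2.resize(p['img'][o[1]:o[1]+110,o[0]:o[0]+120],None,fx=3.3,fy=5,interpolation=cv2.INTER_CUBIC)
    cv2.polylines(im,[((proj(p,box(q,C))-o+.5)*[3.3,5]).astype(np.int32)],True,(0,0,255),1); out.append(im)
cv2.imwrite('pics/fit2.png',np.hstack(out))
w=r.read_camera('wrist')['img']; cv2.imwrite('pics/w2.png',w)
```

```text
10.45 [ 0.53049365 -0.10746552  0.24830339]
```

View pics/fit2.png

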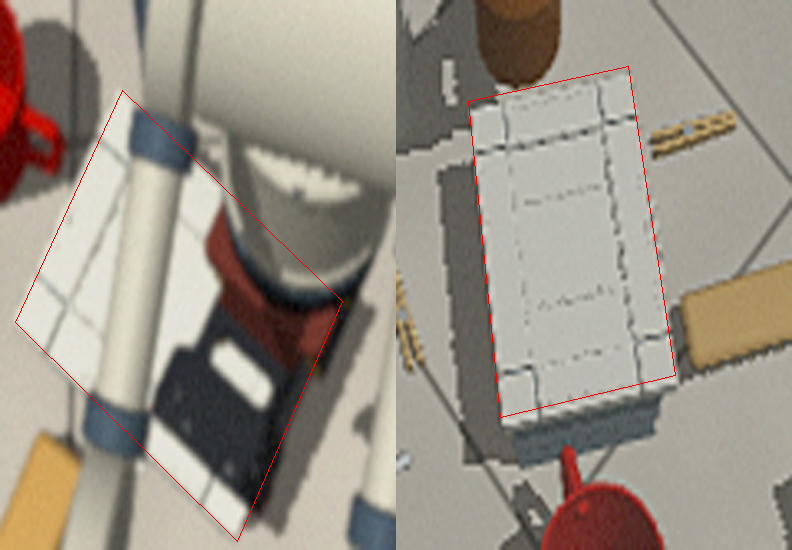

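View pics/w2.png

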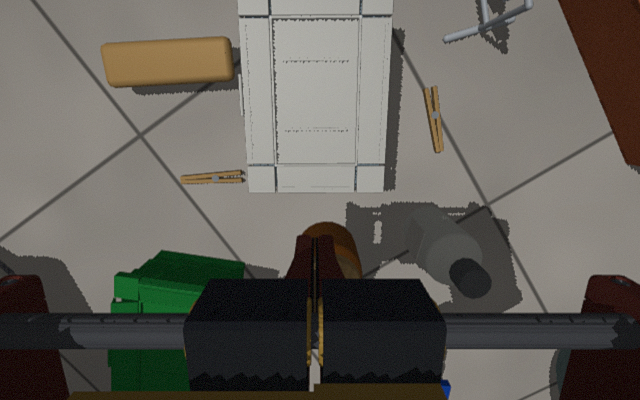

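All the rims now look as bright as the corners, and the box outline hasn't shifted. I'll move the arm aside for one clear look from the top camera.

Call:
drive_tool(increments="-20 -30 0 0 0 0 -1; -45 -65 0 0 0 0 -1; -70 -100 0 0 0 0 -1; -95 -140 0 0 0 0 -1; -120 -180 0 0 0 0 -1; -145 -220 0 0 0 0 -1; -170 -260 0 0 0 0 -1; -190 -290 0 0 0 0 -1; -200 -300 0 0 0 0 -1; -200 -300 0 0 0 0 -1")

```text
time: 11.6
position: [0.3287, -0.4084, 0.2481]
orientation: [-3.005, 0.912, 0.003]
contact_force: [0.1, 0.6, 0.3]
width: 0.003
```

Run:
```python
from plant import r
from h import *
import pickle
s=r.get_state(); print(s['time'],s['position'],s['contact_force'],s['joint_vel'].round(3) if hasattr(s['joint_vel'],'round') else s['joint_vel'])
q=np.load('q.npy'); out=[]; o=(262,115)
for p in(pickle.load(open('top0.pkl','rb')),r.read_camera('top')):
    out.append(cv2.resize(p['img'][o[1]:o[1]+110,o[0]:o[0]+120],None,fx=3.3,fy=5,interpolation=cv2.INTER_CUBIC))
    f=lambda X:[int(cv2.getRectSubPix(p['img'],(3,3),tuple(map(float,u))).mean()) for u in proj(p,box(q,X))]
    print('FBLR',f([(-.052,0,.092),(.052,0,.092),(0,.077,.092),(0,-.077,.092)]),'corners',f([(a*.052,b*.077,.092) for a in(-1,1) for b in(-1,1)]))
cv2.imwrite('pics/cmp.png',np.hstack(out))
```

```text
11.6 [ 0.32872843 -0.40841514  0.24813178] [0.12982321 0.58778367 0.3192457 ] [ 0.054 -0.017 -0.001  0.018  0.007  0.028]
FBLR [190, 227, 197, 207] corners [212, 211, 210, 208]
FBLR [216, 213, 213, 215] corners [216, 215, 213, 213]
```

View pics/cmp.png

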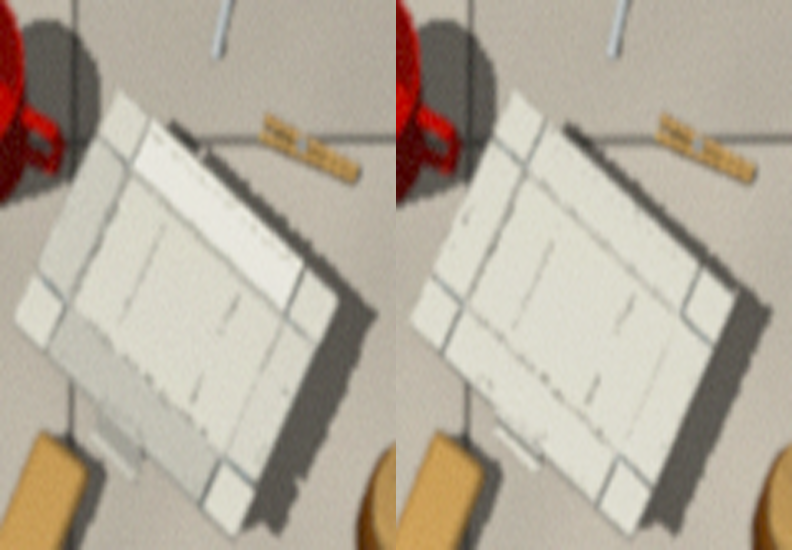

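The before/after pair shows all four sections with the same shade as the corners, the tongue swung in, and the box and its neighbours unmoved.

```bash
python3 -c "
from plant import r
print(r.job_done(), r.get_state()['time'])"
```

```text
the job is handed in; nothing more can be done
the job is handed in; nothing more can be done
```

I pressed all four rim sections of the white pod box shut with the closed fingers, in the order front, left, back, right. I then moved the hand clear and handed the job in about 12 s into the 45 s allowed; it reported no verdict.

- **Presses:** each one ended on a firm stop of about 10–13 N with the fingertips at 92.1–92.2 mm, which is the shut height.
- **Rim level:** in the last top picture all four sections match the corners in brightness (213–216 against 213–216). Before pressing, front, left and back stood out at 190–227 against 208–212. The right section hardly differed in shade even while up, so for it I rely mainly on the firm stop.
- **Surroundings:** in the top-camera crop, the box and the objects near it had not visibly moved. The robot was touching nothing.
- **Checks:** none failed or disagreed.

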